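Try two faces of a kiln brick against the squaring bracket

TASK

Check the notched firebrick for square on the bent steel bracket, keeping it flat on the bench all the while: first push its plain long side (the one without the notch) flat against the bracket's upright and press with about 12 N for a second, then turn the brick a quarter and do the same with the end that is farther from the notch. Leave it there, that end flat against the upright and about centred on it. The brick is soft, so never ram it, and leave everything else on the bench where it is.

Things in the scene. Friction and masses are not known exactly. Their poses are not given: they have to be found in the camera images.
- bracket: Bent steel bracket bolted to the bench: upright plate 90 mm long (its y), 34 mm high, 6 mm thick, with a 60 mm foot and a 30 mm high central gusset behind it. Origin on the bench under the middle of the upright's working face, which faces the robot; x points into the steel (away from the robot), y along the upright, z up.
- brick: Cream soft firebrick lying flat, 114 (its x) by 180 (its y) by 40 mm high, 0.3 to 0.57 kg, slides with 2 to 6 N. Origin: middle of its underside. +x side: the plain long side, at first towards the bracket, up to 0.4 rad off square, some 70 to 100 mm short of it. -x side: has a full-height notch 36 mm wide, 35 mm deep, from y = -72 to -36 mm. +y end: the end farther from the notch.
- long_side (a point): Middle of the brick's plain long side (brick frame x = 57, y = 0, z = 20 mm); outward is the brick's +x.
- far_end (a point): Middle of the brick's end farther from the notch (brick frame x = 0, y = 90, z = 20 mm); outward is the brick's +y.
- pot_a: Bystander: ribbed metallic pot, 100 mm across, 150 mm high; origin under its centre.
- pot_b: Bystander: ribbed metallic pot, 84 mm across, 130 mm high; origin under its centre.
- prop_a: Bystander: white kiln prop, upright cylinder 40 mm across, 50 mm high, behind the bracket; origin under its centre.
- prop_b: Bystander: white kiln prop, upright cylinder 40 mm across, 40 mm high, to the right of the bracket; origin under its centre.
- half_brick: Bystander: plain cream half brick 110 x 90 x 40 mm, to the left of the bracket; origin under its centre.
- glaze_jar: Bystander: amber jar 80 mm across, 100 mm high; origin under its centre.
- brush: Bystander: brush 200 mm long lying on the bench; origin under its middle.
There are look-alikes about, which are no part of the job. Leave any purple look-alike of the brick alone. What is shaped like the bracket but orange is not meant.

How it is judged:
By the outcome, as a careful person would: the job done as asked, in the order asked, and still so for the second after the job is handed in, with the robot touching nothing.
It also fails if it takes over 72 s, if anything falls off the work surface, if the arm or the gripper's body presses on something with over 40 N, if the wrist force passes 120 N, or if a joint passes its speed limit or range.

ROBOT

A 7-joint arm with a two-finger parallel gripper is mounted at the origin on the work surface. World frame = base frame: x ahead of the robot, y to its left, z up, the work surface at z = 0. Lengths are in m, angles in rad, forces in N, time in s.
With the tool pointing down it reaches from about 0.425 to 0.875 m from the base axis. Payload 4.7 kg.
Tool frame: the origin (TCP) lies at the very end of the fingers, on their centre line; the grasp point (between the pads) lies manip.grasp_offset behind it (manip.grasp_offset is the distance from the TCP to the grasp point, in m); z points along the fingers, y is the direction in which the jaws open and shut (so a half turn about z gives the same grasp; the last joint's range is limited). The gripper opens to 87 mm and grips with 3 to 60 N. Pads are 19 mm wide; open, the fingers measure 117 mm over their backs; the gripper's body (75 mm by 190 mm) begins 51 mm behind the grasp point.
Start: joints at [1.353, 0.321, -0.07, 1.45, 0.023, 1.371, -0.057], TCP at [0.149, -0.633, 0.223] pointing down, gripper open.
Joint ranges: [-2.86, 2.86], [-0.3, 2.09], [-1.38, 1.24], [0.06, 2.45], [-1.56, 4.7], [0.09, 2.05], [-2.69, 2.69]. Speed limits (rad/s): [2.57, 2.57, 3.14, 3.14, 3.14, 3.14, 3.14].

INTERFACE

Orientations are given as a 3x3 rotation matrix whose columns are the frame's x, y, z axes.
In Python, from plant import manip, kin, get_obs, cams gives the robot as it stands. The module is installed in compiled form; this text tells all that it offers. Calls block until the motion is done:
- manip.move_pose(position, orientation): joint-space move of the TCP to a pose.
- manip.move_straight(position, velocity=0.15, rot=None): straight line of the TCP; rot=None keeps the orientation; velocity is the mean speed in m/s.
- manip.movej(angles): joint-space move.
- manip.grip(opening, grip_force=None): opening from 0.0 (shut) to 1.0 (fully open); grip_force is the grip in N (None keeps the last); returns when the fingers have stopped.
- manip.pause(seconds).
- kin.ik(position, orientation): joint angles nearest the present ones, or None.
- get_obs(): the state.
- cams.read_camera(name): name is "scene" or "top"; returns a dict with "image" (384x512x3 uint8, blue, green, red), "fx", "fy", "cx", "cy" (pixels), "rvec" (rotation vector, rad) and "tvec" (3), from world to camera coordinates, as OpenCV has them. Camera axes: x right, y down, z forward; pixel columns grow to the right and rows downward; lengths in m; the calibration is good to about 2 mm. A picture is of the moment at which its call begins. There is no depth.
A pose or a line that the arm cannot do raises manip.IKError and nothing moves.
- manip.hand_in(): hands the job in, once; it reports no verdict.
The state is a dict: "time_s": time; "qpos": joint angles; "joint_velocities": joint speeds; "effort": joint torques, N m; "eef_pos": TCP position; "orientation": TCP orientation; "wrist_force": force on the tool from outside, world axes, zero at the start; "wrist_torque": the same for the moment, N m; "gripper_width": opening from 0.0 (shut) to 1.0 (fully open).
Only numpy, scipy, OpenCV 4.12 (cv2) and the standard library are available. Lean on these libraries where they do the work, as an engineer would, in place of code of your own. Each camera call takes 0.05 s, during which the arm holds its last target. There are 200 camera calls.

## Working session

There is one attempt and no reset: what is moved stays moved. The work goes in short steps, each a Python script; the robot and the scene stay as the last script left them, time stands still between calls to the robot, and variables do not carry over. Pictures are saved under pics/ and viewed, on a budget of 10 in all, crops included, one or two more only if the job needs it, and the job is handed in when it is done.

```bash
mkdir -p pics; cat > h.py <<'E'
import numpy as np, cv2, sys
from plant import manip, kin, get_obs, cams
def snap(name, cam="top", crop=None, s=1):
    c=cams.read_camera(cam); im=c["image"]
    if crop: x0,y0,x1,y1=crop; im=im[y0:y1,x0:x1]
    if s!=1: im=cv2.resize(im,None,fx=s,fy=s,interpolation=cv2.INTER_CUBIC)
    cv2.imwrite("pics/"+name,im); return c
def K(c): return np.array([[c["fx"],0,c["cx"]],[0,c["fy"],c["cy"]],[0,0,1.]])
def p2w(c,uv,z):
    R,_=cv2.Rodrigues(np.array(c["rvec"],float)); t=np.array(c["tvec"],float).ravel()
    o=-R.T@t; out=[]
    for u,v in uv:
        d=R.T@np.linalg.inv(K(c))@np.array([u,v,1.]); out.append(o+d*(z-o[2])/d[2])
    return np.array(out)
def w2p(c,P): return cv2.projectPoints(np.array(P,float).reshape(-1,3),np.array(c["rvec"],float),np.array(c["tvec"],float),K(c),None)[0].reshape(-1,2)
E
python3 - <<'E'
from h import *
for n in("top","scene"):
    c=snap(n+"0.png",n,s=1.5); R,_=cv2.Rodrigues(np.array(c["rvec"],float)); print(n,c["fx"],-R.T@np.ravel(c["tvec"]),R.round(2).tolist())
o=get_obs(); print(o["time_s"],o["eef_pos"],o["orientation"],o["wrist_force"],manip.grasp_offset)
E
```

```text
top 370.31582979652507 [ 0.42913111 -0.01567338  1.00409567] [[-0.02, -1.0, 0.01], [-0.99, 0.01, -0.11], [0.11, -0.01, -0.99]]
scene 447.5419539909364 [ 1.72655689 -0.49879005  0.83710032] [[0.38, 0.92, 0.0], [0.49, -0.2, -0.85], [-0.78, 0.33, -0.53]]
0.1 [ 0.14916152 -0.63213656  0.22157192] [[ 9.73246760e-01  2.29761878e-01 -4.72882167e-04]
 [ 2.29762353e-01 -9.73245314e-01  1.67950094e-03]
 [-7.43450611e-05 -1.74321937e-03 -9.99998478e-01]] [-0.25416168  0.97840515 -0.22113993] 0.0187
```

View pics/top0.png

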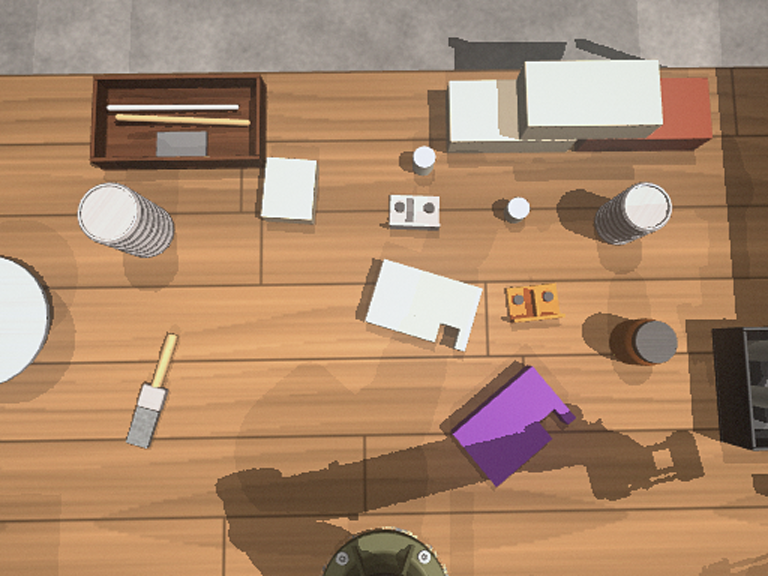

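View pics/scene0.png

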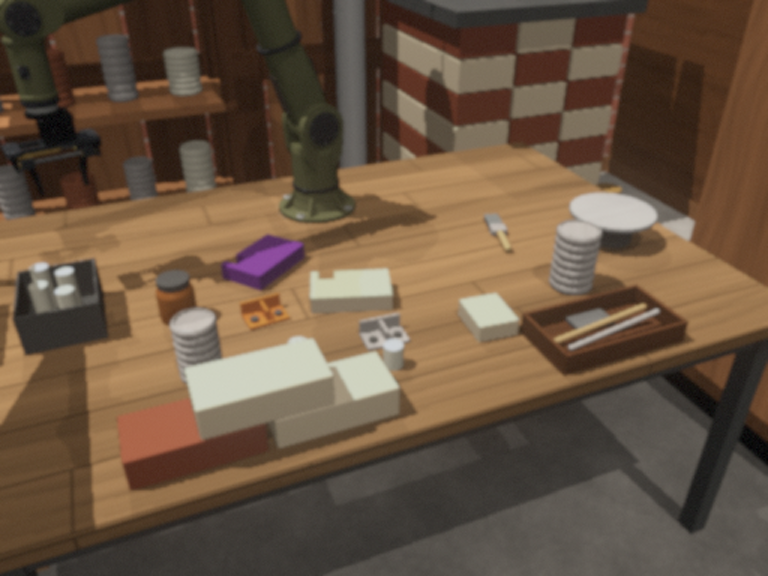

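The top view shows the cream brick at about (365–482, 260–352), with its notch at the lower right. The grey bracket is at (388–440, 195–230); the orange and purple objects are look-alikes. The scene view agrees. Next, an enlarged crop for measuring.

```bash
python3 - <<'E'
from h import *
c=snap("crop1.png","top",crop=(230,110,340,245),s=4.4)
import pickle; pickle.dump(c,open("c0.pkl","wb"))
E
```

```text
(no output)
```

View pics/crop1.png

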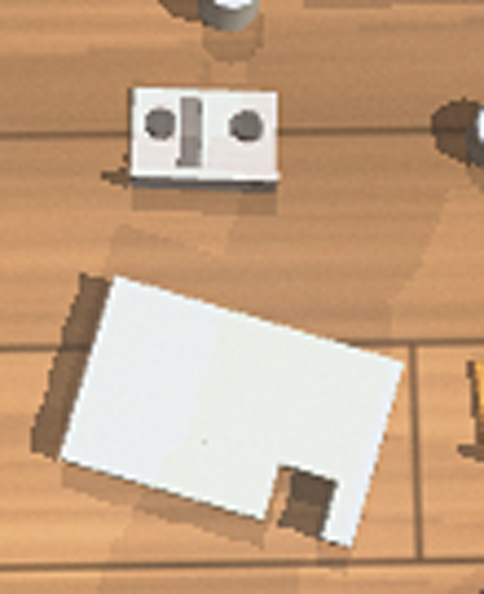

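```bash
cat >> h.py <<'E'
from scipy.optimize import least_squares
BR=np.array([[57,90],[57,-90],[-57,-90],[-57,-72],[-22,-72],[-22,-36],[-57,-36],[-57,90]])/1000.
def rot(a): return np.array([[np.cos(a),-np.sin(a)],[np.sin(a),np.cos(a)]])
def fit(c,x0):
    """brick pose (x,y,yaw) from the outline of its top face, started at x0"""
    im=c["image"].astype(int); roi=np.zeros(im.shape[:2],np.uint8)
    P=(BR*1.12)@rot(x0[2]).T+x0[:2]; uv=w2p(c,np.c_[P,np.full(8,.04)])
    cv2.fillPoly(roi,[cv2.convexHull(uv.astype(np.int32))],1)
    m=((im.min(2)>185)&(roi>0)).astype(np.uint8)
    cs=cv2.findContours(m,cv2.RETR_EXTERNAL,cv2.CHAIN_APPROX_NONE)[0]
    k=max(cs,key=cv2.contourArea)[:,0,:].astype(float)
    W=p2w(c,k,.04)[:,:2]
    def f(x):
        L=((W-x[:2])@rot(x[2])*1000).astype(np.float32)
        # outline pixels lie half a pixel (~1.3 mm) inside
        return [cv2.pointPolygonTest((BR*1000).astype(np.float32).reshape(-1,1,2),(float(a),float(b)),True)-1.3 for a,b in L]
    r=least_squares(f,x0,loss="soft_l1",f_scale=1.5,x_scale=[.01,.01,.1],diff_step=1e-4)
    return r.x, np.median(np.abs(r.fun)), len(k)
E
python3 - <<'E'
from h import *
import pickle; c=pickle.load(open("c0.pkl","rb"))
g=lambda L:(np.array(L)/4.4+[230,110]-.4)
W=p2w(c,g([(116,277),(404,361),(350,547),(62,458),(285,466),(338,482)]),.04)
print(W.round(4)); C=W[:4,:2].mean(0); d=W[0]-W[1]; print(C,np.arctan2(-d[0],d[1]),[np.linalg.norm(W[i]-W[(i+1)%4]).round(4) for i in range(4)])
print(fit(c,[*C,np.arctan2(-d[0],d[1])]))
print("br top",p2w(c,g([(132,178),(279,181)]),.034).round(4),"bot",p2w(c,g([(131,188),(279,187)]),0).round(4))
print("far", p2w(c,g([(134,88),(278,92)]),.0).round(4))
R0=np.array([[1,0,0],[0,-1,0],[0,0,-1.]])
for x in(.33,.35,.37,.39,.41,.43,.5):
  print(x,[kin.ik([x,y,.012],R0) is not None for y in(-.06,0,.05)])
E
```

```text
[[ 0.5798 -0.0099  0.04  ]
 [ 0.5267 -0.1808  0.04  ]
 [ 0.4172 -0.1453  0.04  ]
 [ 0.4721  0.0235  0.04  ]
 [ 0.4654 -0.1083  0.04  ]
 [ 0.4555 -0.1394  0.04  ]]
[ 0.49896248 -0.07814705] -0.30105801381868635 [np.float64(0.1789), np.float64(0.1151), np.float64(0.1775), np.float64(0.1127)]
(array([ 0.49915237, -0.07767921, -0.30997327]), np.float64(0.6528060913085938), 234)
br top [[ 0.6412 -0.0204  0.034 ]
 [ 0.6381 -0.1095  0.034 ]] bot [[ 0.6423 -0.0199  0.    ]
 [ 0.6416 -0.1127  0.    ]]
far [[ 0.7064 -0.0227  0.    ]
 [ 0.7027 -0.1136  0.    ]]
0.33 [True, True, True]
0.35 [True, True, True]
0.37 [True, True, True]
0.39 [True, True, True]
0.41 [True, True, True]
0.43 [True, True, True]
0.5 [True, True, True]
```

```bash
cat >> h.py <<'E'
def RT(a): return np.array([[np.cos(a),np.sin(a),0],[np.sin(a),-np.cos(a),0],[0,0,-1.]])  # tool x at yaw a, pointing down
def b2w(p,q): return np.array(p[:2])+rot(p[2])@np.array(q)/1000.   # brick mm -> world m
def wf(n=1):
    return np.array(get_obs()["wrist_force"])
def st(tag=""):
    o=get_obs(); print(tag,round(o["time_s"],2),np.round(o["eef_pos"],4),"yaw",round(np.arctan2(o["orientation"][1][0],o["orientation"][0][0]),3),"F",np.round(o["wrist_force"],1),"T",np.round(o["wrist_torque"],2),"w",round(o["gripper_width"],3))
E
python3 - <<'E'
from h import *
p=[.4992,-.0777,-.310]; a=p[2]
g=b2w(p,[-57-9.5-18,14]); 
print(g,[kin.ik([*b2w(p,[-85,14]),z],RT(a)) is not None for z in(.012,.12)])
print([ (t, kin.ik([.56,-.12,.012],RT(t))) for t in(1.57,-1.57)], kin.ik([.5,-.08,.012],RT(0)))
manip.grip(0.7); st()
manip.move_pose([*g,.10],RT(a)); st()
manip.move_straight([*g,.012],velocity=.1); manip.pause(.2); st()
F0=wf(); u=np.r_[rot(a)@[1,0],0]
P=np.r_[g,.012]
for i in range(25):
    P=P+.001*u; manip.move_straight(P,velocity=.03); f=-(wf()-F0)@u
    if f>1: break
print(i,f); np.save("F0.npy",F0); st()
E
```

```text
[ 0.42299863 -0.03858988] [True, True]
[(1.57, array([ 0.72157238,  0.43854593, -0.6621818 ,  1.84096758,  0.32177952,
        0.97112307, -0.07982222])), (-1.57, array([-0.68656778,  0.58567698,  1.06836127,  1.88979304, -0.60019834,
        1.03083027, -2.50115476]))] [ 0.7568592   0.31565121 -0.72347925  1.9994697   0.26150468  0.91883164
 -1.67334667]
 0.91 [ 0.1493 -0.6326  0.2226] yaw 0.232 F [ 0.6  0.3 -0.9] T [ 0.04  0.04 -0.  ] w 0.699
 3.27 [ 0.4233 -0.0393  0.1002] yaw -0.311 F [ 0.4  0.5 -0.1] T [ 0.04 -0.01 -0.05] w 0.701
 4.51 [ 0.4235 -0.0388  0.0125] yaw -0.31 F [0.4 0.8 0.1] T [ 0.01 -0.05 -0.01] w 0.701
6 1.0131941597250698
 6.26 [ 0.4297 -0.0407  0.012 ] yaw -0.31 F [-0.7  0.7  0.4] T [ 0.07 -0.04 -0.02] w 0.696
```

```bash
python3 - <<'E'
from h import *
F0=np.load("F0.npy"); a=-.31; u=np.r_[rot(a)@[1,0],0]; P=np.array(get_obs()["eef_pos"]); P[2]=.012
n=0
for i in range(20):
    P=P+.0015*u; manip.move_straight(P,velocity=.03); f=-(wf()-F0)@u; print(round(f,1),end=" ")
    n=n+1 if f>1.3 else 0
    if n==2: break
st("contact")
E
```

```text
0.2 -0.2 0.1 0.7 -0.1 0.9 3.6 1.5 contact 8.26 [ 0.4415 -0.0445  0.0119] yaw -0.31 F [-1.3  0.5 -0.9] T [ 0.14  0.28 -0.  ] w 0.702
```

```bash
python3 - <<'E'
from h import *
o=get_obs(); off=np.array([-67,14.])
p0=np.array([*(np.array(o["eef_pos"][:2])-rot(-.31)@off/1000),-.31]); p1=np.array([.5735,-.0755,-.03])
print(p0)
for s in(.25,.5,.75,1):
    p=p0+s*(p1-p0); manip.move_straight([*b2w(p,off),.012],velocity=.045,rot=RT(p[2])); st()
c=snap("a2.png","top",crop=(200,90,340,245),s=3.8)
print(fit(c,p1))
E
```

```text
[ 0.500994   -0.07829665 -0.31      ]
 8.78 [ 0.4583 -0.048   0.0122] yaw -0.24 F [0.5 0.6 0.3] T [ 0.06 -0.02  0.01] w 0.701
 9.29 [ 0.4743 -0.0516  0.0121] yaw -0.17 F [ 0.5 -0.2 -0.5] T [-0.01 -0.05 -0.02] w 0.696
 9.82 [ 0.4908 -0.0554  0.0121] yaw -0.1 F [-0.4  0.9  0.5] T [ 0.03 -0.02  0.06] w 0.696
 10.35 [ 0.5076 -0.0592  0.0121] yaw -0.03 F [-0.2  0.7 -0.2] T [ 0.03 -0.01 -0.02] w 0.704
(array([ 0.57514579, -0.08338531, -0.04994741]), np.float64(3.0509918212890623), 137)
```

View pics/a2.png

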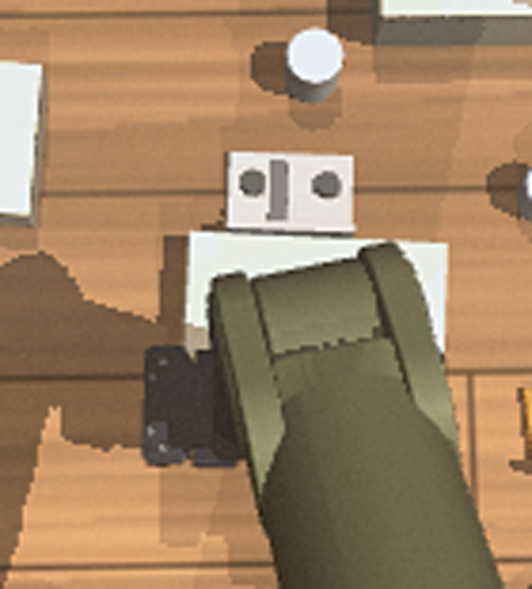

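```bash
cat >> h.py <<'E'
def press(u,F0,target,P,R,nmax=60,step=.0012):
    """creep along u until the contact force nears target, hold it 1.3 s, print trace"""
    log=[]; P=np.array(P,float); hold=0; last=0
    for i in range(nmax):
        f=-(wf()-F0)@u
        if f>target-1.5 or hold:
            if not hold: hold=get_obs()["time_s"]
            if get_obs()["time_s"]-hold>1.3: break
            P=P+u*np.clip((target-f)*2e-5,-1e-4,1e-4); manip.move_straight(P,velocity=.01)
        else:
            P=P+u*(step if f<5 and last<5 else .0003); manip.move_straight(P,velocity=.02)
        last=f; log.append(round(float(f),1))
    print(log); st("press end"); return P
E
python3 - <<'E'
from h import *
F0=np.load("F0.npy"); u=np.array([np.cos(-.03),np.sin(-.03),0]); P=np.array(get_obs()["eef_pos"]); P[2]=.012
press(u,F0,14,P,None)
E
```

```text
[-0.3, 0.8, 5.7, 3.9, 2.5, 1.7, 1.3, 2.4, 6.7, 6.9, 8.1, 9.2, 9.5, 10.2, 11.2, 11.3, 12.5, 12.2, 13.0, 13.4, 13.0, 12.8]
press end 15.9 [ 0.5141 -0.0595  0.0118] yaw -0.031 F [-12.4   1.   11.4] T [-0.22  2.55 -0.54] w 0.702
```

```bash
cat > press2.py <<'E'
from h import *
def hold(u,F0,P,target,T=2.6):
    P=np.array(P,float); t0=get_obs()["time_s"]; L=[]
    while get_obs()["time_s"]-t0<T:
        F=wf()-F0; f=-F@u
        P=P+u*np.clip((target-f)*3e-5,-2e-4,2e-4); P[2]+=np.clip(F[2]*3e-5,-2e-4,2e-4)
        manip.move_straight(P,velocity=.01); L.append((round(float(f),1),round(float(F[2]),1)))
    print(L); st("hold"); return P
E
python3 - <<'E'
from press2 import *
F0=np.load("F0.npy"); u=np.array([np.cos(-.03),np.sin(-.03),0]); P=np.array(get_obs()["eef_pos"])
P=P+u*.0008; P[2]=.012
P=hold(u,F0,P,13.5)
c=snap("a3.png","top",crop=(240,135,325,165),s=8)
E
```

```text
[(12.8, 11.3), (5.5, 0.1), (5.3, 2.7), (5.9, 2.6), (7.9, 1.4), (7.2, 1.5), (7.9, 1.3), (7.7, 3.8), (8.8, 1.4), (8.3, 0.9)]
hold 18.58 [ 0.5141 -0.0594  0.0119] yaw -0.031 F [-8.4  0.6  1.9] T [-0.05  1.8  -0.35] w 0.702
```

View pics/a3.png

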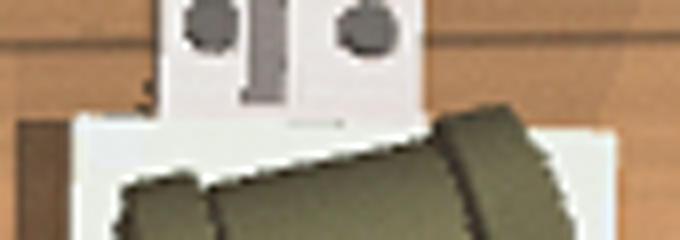

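The brick's long side looks flush: no gap is visible along the joint from (160,118) to (420,122). I'll hold the full force for a second with the vertical load relieved.

```bash
sed -i 's/(target-f)\*3e-5,-2e-4,2e-4/(target-f)*8e-5,-3e-4,3e-4/' press2.py; python3 - <<'E'
from press2 import *
F0=np.load("F0.npy"); u=np.array([np.cos(-.03),np.sin(-.03),0]); P=np.array(get_obs()["eef_pos"])
P=P+u*.0012; P[2]+=.0002
P=hold(u,F0,P,13.5,2.8)
E
```

```text
[(9.1, 1.8), (8.9, 3.2), (8.7, 4.2), (8.5, 4.0), (9.5, 3.0), (10.0, 3.0), (10.3, 3.2), (11.4, 5.0), (10.9, 2.8), (11.8, 3.6), (12.1, 3.4), (11.9, 2.2)]
hold 21.63 [ 0.5141 -0.0594  0.012 ] yaw -0.031 F [-11.4   0.2   2.7] T [ 0.05  2.26 -0.37] w 0.7
```

```bash
python3 - <<'E'
from press2 import *
F0=np.load("F0.npy"); u=np.array([np.cos(-.03),np.sin(-.03),0]); P=np.array(get_obs()["eef_pos"])
P=P+u*.0018; P[2]+=.0003
P=hold(u,F0,P,13.2,1.7)
P=np.array(get_obs()["eef_pos"]); manip.move_straight(P-u*.02,velocity=.05); P=P-u*.02
manip.move_straight([P[0],P[1],.09],velocity=.15)
c=snap("a4.png","top",crop=(240,130,330,240),s=5)
g=lambda L:(np.array(L)/8.+[240,135]-.44)
W=p2w(c,g([(72,116),(617,130)]),.04); print(W); d=W[0]-W[1]; print(np.linalg.norm(d),np.arctan2(-d[0],d[1]),W.mean(0)-[.057,0,0]); st()
b=p2w(c,g([(158,112),(424,122)]),.034); print(b,b.mean(0))
E
```

```text
[(11.8, 2.5), (8.5, 3.0), (9.6, 3.8), (10.1, 3.7), (9.4, 3.2), (10.6, 3.4), (10.7, 4.2)]
hold 23.52 [ 0.5141 -0.0594  0.0119] yaw -0.031 F [-11.2   1.4   2.3] T [-0.03  2.19 -0.4 ] w 0.698
[[ 0.64298879  0.00880702  0.04      ]
 [ 0.63578587 -0.17181029  0.04      ]]
0.1807608798445962 -0.03985836402541082 [ 0.58238733 -0.08150164  0.04      ]
 24.85 [ 0.4933 -0.0588  0.089 ] yaw -0.03 F [ 0.3  0.5 -0.7] T [ 0.02  0.05 -0.08] w 0.699
[[ 0.64528488 -0.01972175  0.034     ]
 [ 0.64067331 -0.10839845  0.034     ]] [ 0.6429791 -0.0640601  0.034    ]
```

View pics/a4.png

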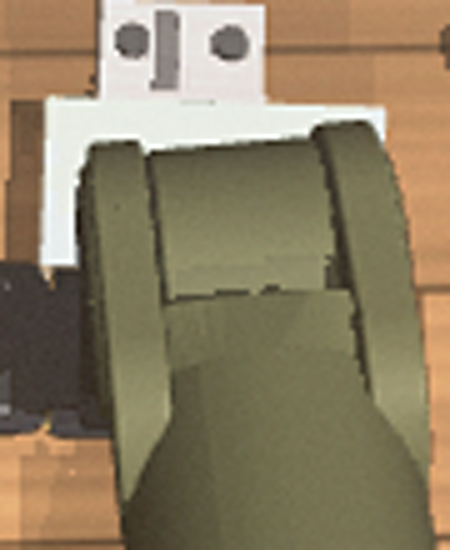

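```bash
python3 - <<'E'
from h import *
a=np.pi/2-.037; g=np.array([.5965,-.136])
manip.grip(1.0)
manip.move_pose([*g,.09],RT(a)); st("above")
manip.move_straight([*g,.05],velocity=.12); F=wf(); 
for z in(.038,.03,.012):
    manip.move_straight([*g,z],velocity=.06); d=wf()-F
    if abs(d).max()>5: print("contact",z,d); st(); sys.exit()
st("down")
manip.grip(0.0,30); st("gripped")
E
```

```text
above 26.92 [ 0.5963 -0.1356  0.09  ] yaw 1.533 F [ 0.2 -0.1  0.3] T [ 0.   -0.03 -0.04] w 1.002
down 28.48 [ 0.5962 -0.1358  0.0115] yaw 1.534 F [-0.5 -0.4 -0. ] T [-0.04 -0.07  0.01] w 1.002
gripped 28.82 [ 0.5968 -0.136   0.0123] yaw 1.534 F [0.3 0.8 0.4] T [ 0.03 -0.15 -0.03] w 0.907
```

The grip width reads 0.907 × 87 = 78.9 mm, which matches the 79 mm across the notch. Now drag back and turn.

```bash
python3 - <<'E'
from h import *
q=np.array([17.5,-55.]); a0=-.037; o=get_obs()
p0=np.array([*(np.array(o["eef_pos"][:2])-rot(a0)@q/1000),a0]); p1=np.array([.500,-.070,a0]); p2=np.array([.500,-.066,-np.pi/2-.037]); print(p0)
z=.0122
def go(p,v): manip.move_straight([*b2w(p,q),z],velocity=v,rot=RT(p[2]+np.pi/2))
go(p0+.15*(p1-p0),.05); go(p1,.08); st("back")
for s in np.linspace(0,1,7)[1:]: go(p1+s*(p2-p1),.09); 
st("turned")
c=snap("a5.png","top",crop=(200,110,340,260),s=3.8)
print(fit(c,p2))
E
```

```text
[ 0.58135376 -0.08034957 -0.037     ]
back 30.24 [ 0.5147 -0.1258  0.0123] yaw 1.534 F [-3.4  0.   5.1] T [-0.09  0.43 -0.09] w 0.905
turned 32.69 [ 0.4445 -0.0816  0.0122] yaw -0.033 F [0.5 1.4 3.2] T [ 0.11  0.02 -0.02] w 0.908
(array([ 0.50201047, -0.06820889, -1.60154795]), np.float64(0.8762619018554687), 149)
```

View pics/a5.png

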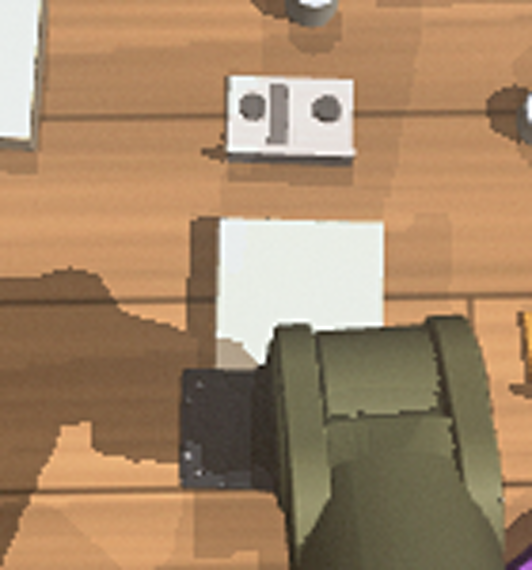

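```bash
python3 - <<'E'
from h import *
c=cams.read_camera("top"); g=lambda L:(np.array(L)/3.8+[200,110]-.37)
W=p2w(c,g([(219,218),(384,222)]),.04); b=p2w(c,g([(228,151),(356,156)]),.034)
print(W,b); m=W.mean(0); bm=b.mean(0); print(m,bm, "width",np.linalg.norm(W[0]-W[1]))
n=np.array([np.cos(-.037),np.sin(-.037)]); t=np.array([-n[1],n[0]])
d=(bm-m)[:2]; lat=d@t; gap=d@n; print("lat",lat,"gap",gap)
E=np.array(get_obs()["eef_pos"])
if abs(lat)<.02 and .03<gap<.07:
    E[:2]+=n*(gap-.010)+t*lat; E[2]=.0122
    manip.move_straight(E,velocity=.06,rot=RT(-.037)); st()
    c=snap("a6.png","top",crop=(230,130,320,215),s=6)
E
```

```text
[[ 0.59452505 -0.01356353  0.04      ]
 [ 0.5900909  -0.12806498  0.04      ]] [[ 0.64308215 -0.0205426   0.034     ]
 [ 0.63827611 -0.11035389  0.034     ]]
[ 0.59230798 -0.07081426  0.04      ] [ 0.64067913 -0.06544825  0.034     ] width 0.11458728132778903
lat 0.007151659707579186 gap 0.04813954766812471
 33.59 [ 0.4807 -0.0774  0.0117] yaw -0.037 F [-3.  -1.5  5.4] T [-0.59  1.31 -0.19] w 0.906
```

View pics/a6.png

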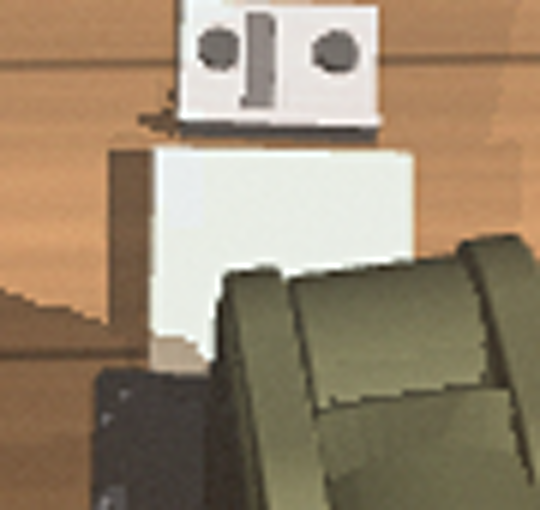

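Brick and bracket are centred to about 1 mm: the midpoints are at columns 282 and 280. Release, then press from behind on the solid part of the end, clear of the thin lug.

```bash
python3 - <<'E'
from h import *
o=get_obs(); a=-np.pi/2-.037; E=np.array(o["eef_pos"])
p=[*(E[:2]-rot(a)@np.array([17.5,-55])/1000),a]; print(p)
manip.grip(1.0); E[2]=.0125
manip.move_straight([E[0],E[1],.075],velocity=.1)
g=b2w(p,[11,-90-10-12])
manip.move_straight([*g,.08],velocity=.12); manip.grip(.4)
manip.move_straight([*g,.014],velocity=.1); manip.pause(.2); st("ready")
F0=np.mean([wf() for _ in range(1)],0); np.save("F0.npy",F0)
u=np.array([np.cos(-.037),np.sin(-.037),0]); P=np.r_[g,.014]
manip.move_straight(P+u*.009,velocity=.04); st()
P=press(u,F0,14,P+u*.009,None,nmax=50)
np.save("P.npy",P)
E
```

```text
[np.float64(0.5362425029808894), np.float64(-0.06191498469031888), -1.6077963267948965]
ready 37.64 [ 0.4245 -0.069   0.0146] yaw -0.037 F [0.3 0.7 0.1] T [ 0.04  0.01 -0.  ] w 0.399
 38.02 [ 0.4333 -0.069   0.0141] yaw -0.037 F [-0.8 -0.4  0.3] T [0.04 0.08 0.  ] w 0.396
[1.1, -0.1, -0.1, 3.8, 0.8, 2.2, 2.5, 0.5, 2.0, 1.4, 0.4, 1.5, 2.9, 4.9, 8.0, 8.9, 9.5, 10.8, 11.7, 12.7, 12.7, 11.9, 12.4, 12.5, 13.6]
press end 44.27 [ 0.4478 -0.0697  0.0135] yaw -0.037 F [-12.5   1.1  11.4] T [0.13 2.48 0.05] w 0.398
```

```bash
python3 - <<'E'
from press2 import *
F0=np.load("F0.npy"); P=np.load("P.npy"); u=np.array([np.cos(-.037),np.sin(-.037),0])
P[2]+=.0004; P=P+u*.0003
P=hold(u,F0,P,13,2.4)
E=np.array(get_obs()["eef_pos"]); manip.move_straight(E-u*.03,velocity=.05)
E=E-u*.03; manip.move_straight([E[0],E[1],.12],velocity=.15)
manip.movej([1.353,.321,-.07,1.45,.023,1.371,-.057]); st("away")
c=snap("a7.png","top",crop=(230,110,320,225),s=5); 
f=fit(c,[.549,-.0635,-1.608]); print(f, b2w(f[0],[0,90]), b2w(f[0],[57,90]),b2w(f[0],[-57,90]))
E
```

```text
[(12.8, 11.3), (11.3, 6.1), (10.8, 3.1), (11.6, 3.3), (10.4, 2.1), (10.7, 3.9), (11.2, 3.3), (11.3, 3.1), (10.4, 1.6), (11.3, 2.1)]
hold 46.77 [ 0.4478 -0.0695  0.0136] yaw -0.037 F [-11.    1.7   1.4] T [0.2  2.39 0.02] w 0.401
away 50.74 [ 0.1508 -0.6322  0.2228] yaw 0.234 F [-0.1  0.2 -0.7] T [0.04 0.01 0.05] w 0.399
(array([ 0.55142056, -0.06288078, -1.61449165]), np.float64(0.8735626220703125), 256) [ 0.64133466 -0.06681211] [ 0.63884481 -0.1237577 ] [ 0.6438245  -0.00986651]
```

View pics/a7.png

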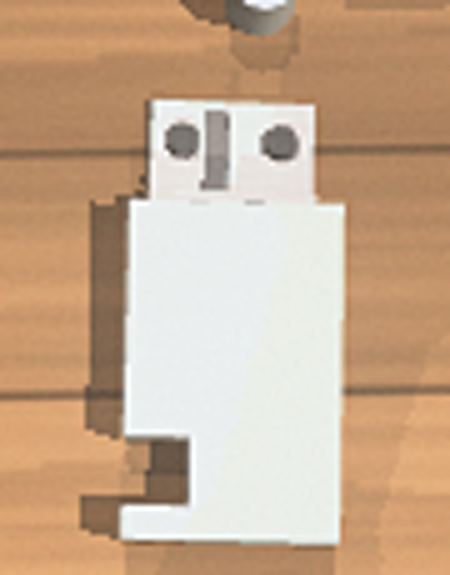

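The brick's far end is flush on the upright, with no gap along row 201. It is centred to about 3 mm: the brick's midpoint is at column 238, the bracket's at 232.

```bash
python3 -c "
from plant import manip; manip.hand_in()"
```

```text
the job is handed in; nothing more can be done
```

I've handed the job in: the brick was checked on both faces in the order asked. It now sits with its far end flat against the upright, and the arm is parked well clear. The clock read about 51 s of the 72 s allowed.

- **Long side:** I pushed it flat with the two open fingers and held 12–13.4 N for about 1.3 s. For most of that hold the fingers also pressed down on the brick with about 11 N. I therefore held it again with little downward load, at about 11–12 N, with one dip to 5–9 N while adjusting. The picture showed no gap.
- **Quarter turn:** I gripped across the notch (78.9 mm measured, 79 mm expected) and dragged the brick back. I turned it flat on the bench, centred it about 10 mm short of the bracket and released it.
- **Far end:** I pressed from behind, clear of the thin piece beside the notch. It held about 12–13.6 N for 1.3 s, then 10.4–11.6 N for about 2 s with little downward load.

**Last checks:** the final picture shows no gap and the brick centred to about 1–3 mm. The fitted brick angle was −1.614 rad against about −1.608 for the bracket, which is within measuring error.

**Disagreement:** the camera placed the bracket face about 2–3 mm farther away than the arm's contact position did. That is close to the calibration error, and both presses stopped within 1 mm of each other.

**Not measured:** the forces are wrist readings, so bench friction may have made the force on the bracket slightly lower. I never steered near the bystanders or look-alikes and felt no unexpected contact, but I did not measure them again at the end.

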